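Seat the last battery pack and close the charge-carrier pile

TASK

Press the loose battery pack fully home into the empty pocket of the upper carrier on the charging base, until its top is flush with the carrier. Then set the loose full carrier down squarely on that pile, so that all three carriers line up, and let go. Leave the parts bin, the screwdriver and the side cutters where they are, and do not tip the loose carrier over.

Things in the scene. Friction and masses are not known exactly. Their poses are not given: they have to be found in the camera images.
- pack: the loose battery pack: a black hard-cased block, 28 (x) x 40 (y) x 20 (z) mm, 40 g, lying flat on the table with three small brass contacts on its top; its lower edges are bevelled 2 mm. Origin at the centre of its underside, z up. It fits its pocket either way round (a half turn makes no difference).
- pack_top (a point): the centre of the pack's top face, 20 mm above its origin; same axes as the pack
- pile: the pile, fixed to the table: a 146 x 68 x 10 mm black charging base with two grey carriers square on one another, each 134 (x) x 56 (y) x 24 (z) mm, with three pockets in a row along x, 40 mm apart. The lower carrier is full; in the upper one the pocket at the -x end is empty, the other two hold flush packs. Origin at the centre of the base's underside, x along the carriers' length, z up.
- pile_top (a point): the centre of the upper carrier's top face, 58 mm above the pile's origin; same axes as the pile
- pocket (a point): the centre of the mouth of the empty pocket, level with the upper carrier's top face, 40 mm to -x from pile_top; same axes as the pile. The pocket is 30 (x) x 42 (y) x 20 (deep) mm with a 2 mm bevel round its mouth; it takes the pack with the pack's x axis along the pile's x axis. Its floor has brass contacts.
- carrier: the loose carrier: the same grey block, 134 (x) x 56 (y) x 24 (z) mm, 240 g, full (three packs flush with its top), lying flat on the table; its lowest 2 mm are a black foot set back 2 mm. Origin at the centre of its underside, x along its length, z up; a half turn makes no difference. Best gripped across its 56 mm width at the middle of its length.
- parts_bin: bystander: small open blue bin of tiny screws, 60 x 85 x 28 mm; origin at the centre of its underside
- screwdriver: bystander: screwdriver with a red handle, 163 x 13 x 13 mm, lying along its x axis; origin at the middle of its underside
- side_cutters: bystander: side cutters with blue handles, 120 x 49 x 12 mm, lying along their x axis; origin at the middle of their underside
- leaf_a (a joint): a bent steel leaf spring in the pocket's +y end wall, standing 3 mm into the pocket; its value is how far it is pushed back into the wall (m; 0 when free, about 0.002 with the pack between). A pack set into the pocket rests on the two leaves 7 to 8 mm deep, 12 to 13 mm proud; a push of about 6 to 10 N on its top drives it past them, then it slides to the floor, where they hold it.
- leaf_b (a joint): a bent steel leaf spring in the pocket's -y end wall, standing 3 mm into the pocket; its value is how far it is pushed back into the wall (m; 0 when free, about 0.002 with the pack between). See leaf_a.
Not all that is in view belongs to the job. Of the things like the pack, leave any that is purple; of the rest the larger one is meant.

How it is judged:
By the outcome, as a careful person would: the job done as asked, in the order asked, and still so for the second after the job is handed in, with the robot touching nothing.
It also fails if it takes over 61 s, if anything falls off the work surface, if the arm or the gripper's body presses on something with over 40 N, if the wrist force passes 120 N, or if a joint passes its speed limit or range.

ROBOT

A 6-joint arm with a two-finger parallel gripper is mounted at the origin on a cart in front of the work surface, level with it; the furniture and walls round the work are solid. World frame = base frame: x ahead of the robot, y to its left, z up, the work surface at z = 0. Lengths are in mm, angles in degrees, forces in N, time in s.
With the tool pointing down it reaches from about 325 to 925 mm from the base axis. Payload 3.1 kg.
Tool frame: the origin (TCP) lies at the very end of the fingers, on their centre line; the grasp point (between the pads) lies grasp_offset behind it (grasp_offset is the distance from the TCP to the grasp point, in mm); z points along the fingers, x is the direction in which the jaws open and shut, and the axes are right-handed (so a half turn about z gives the same grasp; the last joint's range is limited). The gripper opens to 85 mm and grips with 20 to 120 N. Pads are 22 mm wide; open, the fingers measure 114 mm over their backs; the gripper's body (76 mm by 85 mm) begins 54 mm behind the grasp point. The pads swing forward as they close: fully open they stand 13 mm farther back than shut.
Start: joints at [-74.152, 12.427, 92.441, -0, 75.132, -6.429], TCP at [236.945, -578.356, 231.3] pointing down, gripper open.
Joint ranges: [-157.48, 157.48], [-44.54, 120.13], [17.64, 146.25], [-64.5, 244.5], [7.68, 150.69], [-147.95, 147.95]. Speed limits (degrees/s): [159.86, 159.86, 180, 180, 180, 180].

INTERFACE

Orientations are given as [roll, pitch, yaw] about the fixed x, y, z axes, in that order (R = Rz(yaw) Ry(pitch) Rx(roll)).
In Python, from station import * gives the robot as it stands. Calls block until the motion is done:
- goto(position, orientation): joint-space move of the TCP to a pose.
- move_l(position, attitude=None, speed=150): straight line of the TCP; attitude=None keeps the orientation; speed is the mean speed in mm/s.
- move_j(angles): joint-space move.
- grip(opening, squeeze=None): finger opening in mm; squeeze is the grip in N (None keeps the last); returns when the fingers have stopped.
- wait(seconds).
- solve_ik(position, orientation): joint angles nearest the present ones, or None.
- get_obs(): the state.
- get_image(name): name is "side" or "top" or "wrist"; returns the picture (384x512x3 uint8, red, green, blue); there is no depth.
- get_calibration(name): a dict with "fx", "fy", "cx", "cy" (pixels), "D" ([k1, k2, p1, p2, k3] as OpenCV has them; the pictures are not rectified), "R" (3x3) and "t" (3): a world point X has camera coordinates R X + t; the wrist camera has in their place "mount" (4x4, takes a point from camera to tool coordinates, whose origin is the TCP and whose axes are the tool frame's). Camera axes: x right, y down, z forward; pixel columns grow to the right and rows downward; lengths in mm; the calibration is good to about 2 mm. A picture is of the moment at which its call begins: read the wrist's pose just before it. get_calibration takes no time and is no camera call.
A pose or a line that the arm cannot do raises Unreachable and nothing moves.
- sign_off(): hands the job in, once; it reports no verdict.
Trained networks look in the newest picture that a camera, given by its name, has taken for a name from the list of things; names that differ only in an ending like _2 or _b are one class to them, and where a whole thing is asked for, a point or a joint stands for the part that bears it (a point fixed in the world has none). Each returns a list of dicts, best first, with "score" (0 to 1); they miss things now and then, are a little off and sometimes report something else, mostly with a low value. They report only what shows in the picture. A call takes as long as a camera call. They do not tell look-alikes from the thing itself.
- spot_in(name, camera): "extent" ([centre column, centre row, width, height] in pixels, round what is visible of it).
- regions_of(name, camera): "region" (384x512 bool, what is visible of it) and "extent" ([centre column, centre row, width, height] in pixels, round what is visible of it).
The state is a dict: "t": time; "joint_pos": joint angles; "qvel": joint speeds; "effort": joint torques, N m; "tcp_pos": TCP position; "ee_rot": TCP orientation; "wrist_force": force on the tool from outside, world axes, zero at the start; "moment": the same for the moment, N m; "grip_width": finger opening in mm.
Only numpy, scipy, OpenCV 4.12 (cv2) and the standard library are available. Lean on these libraries where they do the work, as an engineer would, in place of code of your own. Each camera call takes 0.05 s, during which the arm holds its last target. There are 200 camera calls.

## Working session

There is one attempt and no reset: what is moved stays moved. The work goes in short steps, each a Python script; the robot and the scene stay as the last script left them, time stands still between calls to the robot, and variables do not carry over. Pictures are saved under pics/ and viewed, about 8 in all and at most 12, crops included, and the job is handed in when it is done.

```bash
mkdir -p pics; ls; python3 - <<'E'
from station import *
import cv2,numpy as np
for c in("top","side"):
    im=get_image(c); cv2.imwrite(f"pics/{c}0.png",im[:,:,::-1])
    k=get_calibration(c); print(c,{a:np.round(b,3).tolist() for a,b in k.items()})
    for n in("pack","pile","carrier","parts_bin","screwdriver","side_cutters"):
        print(n,[(np.round(d["extent"]).tolist(),round(d["score"],2)) for d in spot_in(n,c)])
k=get_calibration("wrist");print({a:np.round(b,3).tolist() for a,b in k.items()})
o=get_obs();print(o)
try: print(grasp_offset)
except Exception as e: print(e)
a=cv2.imread("pics/top0.png");cv2.imwrite("pics/top0b.png",cv2.resize(a,(800,600),interpolation=cv2.INTER_CUBIC))
E
```

```text
pics
top {'fx': 431.047, 'fy': 431.047, 'cx': 253.639, 'cy': 190.882, 'D': [-0.065, 0.0, 0.0, 0.0, 0.0], 'R': [[-0.007, -1.0, -0.006], [-0.997, 0.007, -0.073], [0.073, 0.006, -0.997]], 't': [-243.627, 550.559, 867.373]}
pack [([244.0, 200.0, 21.0, 22.0], 0.75), ([314.0, 135.0, 30.0, 17.0], 0.56)]
pile [([316.0, 197.0, 39.0, 74.0], 0.59)]
carrier [([196.0, 194.0, 27.0, 65.0], 0.69)]
parts_bin [([249.0, 127.0, 49.0, 40.0], 0.55)]
screwdriver [([270.0, 291.0, 17.0, 45.0], 0.76)]
side_cutters [([183.0, 261.0, 50.0, 41.0], 0.95)]
side {'fx': 402.427, 'fy': 402.427, 'cx': 260.538, 'cy': 190.628, 'D': [-0.121, 0.0, 0.0, 0.0, 0.0], 'R': [[1.0, -0.009, -0.009], [-0.012, -0.414, -0.91], [0.004, 0.91, -0.414]], 't': [-531.691, -43.144, 1207.743]}
pack [([263.0, 206.0, 20.0, 9.0], 0.64), ([233.0, 205.0, 12.0, 7.0], 0.57), ([327.0, 235.0, 20.0, 16.0], 0.54)]
pile [([264.0, 228.0, 69.0, 36.0], 0.61), ([324.0, 205.0, 41.0, 30.0], 0.25)]
carrier [([264.0, 189.0, 50.0, 14.0], 0.71), ([267.0, 228.0, 67.0, 39.0], 0.54)]
parts_bin [([324.0, 206.0, 37.0, 28.0], 0.9)]
screwdriver [([186.0, 218.0, 50.0, 10
[... 300 characters left out ...]
.0, 0.0, 0.0, 1.0]]}
{'t': 0.7, 'joint_pos': array([-7.41494976e+01,  1.24269887e+01,  9.24396615e+01,  7.76523107e-04,
        7.51303866e+01, -6.42956182e+00]), 'qvel': array([ 0.10269572,  0.04511441, -0.03891367,  0.16416199,  0.0072239 ,
        0.01417624]), 'effort': array([-2.23416805e-04, -3.96735191e+01, -3.04166257e+01, -3.07819971e-05,
        7.08903281e-04, -7.08575385e-07]), 'tcp_pos': array([ 236.98222495, -578.36417703,  231.31762586]), 'ee_rot': array([-1.79999586e+02, -3.02861870e-03, -6.77201350e+01]), 'wrist_force': array([-0.90478702, -0.28744134, -0.53988943]), 'moment': array([-0.00857534,  0.0315569 , -0.02370112]), 'grip_width': 85.35187592321466}
18.700000000000003
```

View top.

View pics/top0b.png

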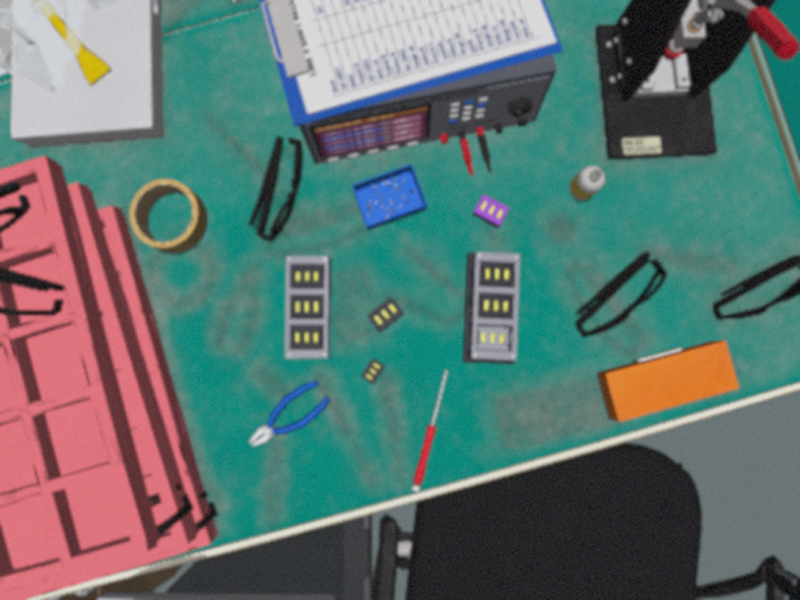

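```bash
python3 - <<'E'
import cv2
a=cv2.imread("pics/side0.png")[150:280,150:370];cv2.imwrite("pics/side0b.png",cv2.resize(a,(800,473),interpolation=cv2.INTER_CUBIC))
E
```

```text
(no output)
```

View pics/side0b.png

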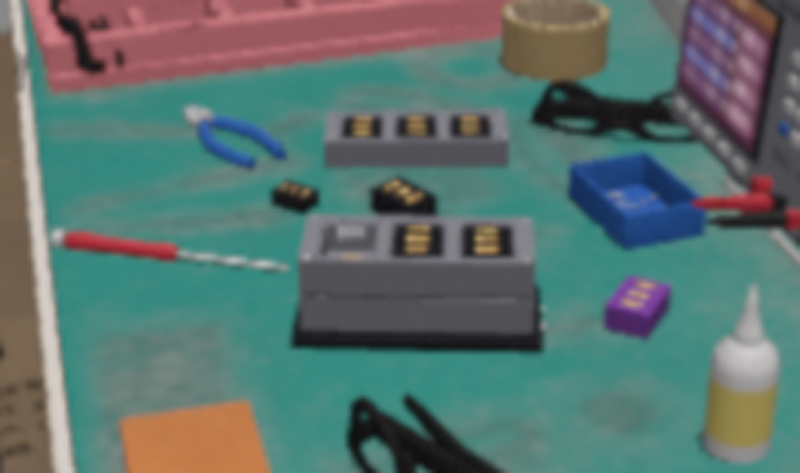

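Candidates for the pack (original top-image pixels): the larger black block (246,201), the small black block (239,237), the purple block (314,135). I choose the larger black one. The pile is at about (316,197), with its empty pocket at (315,217) at the near (-x) end. The loose carrier is at (197,197).

```bash
cat > h.py <<'E'
from station import *
import cv2,numpy as np
from scipy.spatial.transform import Rotation as Ro
def cam(c,o=None):
    k=get_calibration(c); K=np.array([[k["fx"],0,k["cx"]],[0,k["fy"],k["cy"]],[0,0,1.]]); D=np.array(k["D"],float)
    if c=="wrist":
        T=np.eye(4);T[:3,:3]=Ro.from_euler("xyz",o["ee_rot"],degrees=True).as_matrix();T[:3,3]=o["tcp_pos"]
        W=np.linalg.inv(T@np.array(k["mount"])); R,t=W[:3,:3],W[:3,3]
    else: R,t=np.array(k["R"]),np.array(k["t"])
    return K,D,R,t
def plane(px,C,z):
    K,D,R,t=C; u=cv2.undistortPoints(np.array(px,float).reshape(-1,1,2),K,D).reshape(-1,2)
    d=np.c_[u,np.ones(len(u))]@R; c=-R.T@t; s=(z-c[2])/d[:,2]; return (c+s[:,None]*d)[:,:2]
def proj(X,C):
    K,D,R,t=C; return cv2.projectPoints(np.array(X,float).reshape(-1,1,3),cv2.Rodrigues(R)[0],t,K,D)[0].reshape(-1,2)
def snap(c,name=None,s=1):
    o=get_obs(); im=get_image(c)
    if name: cv2.imwrite(f"pics/{name}.png",cv2.resize(im[:,:,::-1],None,fx=s,fy=s,interpolation=cv2.INTER_CUBIC))
    return im,cam(c,o)
def rect(mask,C,z):
    # min-area rectangle of a region laid on plane z: centre, (short,long), yaw of the long side
    cs=max(cv2.findContours(mask.astype(np.uint8),cv2.RETR_EXTERNAL,cv2.CHAIN_APPROX_NONE)[0],key=len).reshape(-1,2)
    p=plane(cs,C,z).astype(np.float32); b=cv2.boxPoints(cv2.minAreaRect(p)); e=[b[1]-b[0],b[2]-b[1]]
    e.sort(key=np.linalg.norm); return b.mean(0),[np.linalg.norm(v) for v in e],np.degrees(np.arctan2(e[1][1],e[1][0]))%180
def show(n,c,C,z):
    for d in regions_of(n,c):
        m,s,a=rect(d["region"],C,z); print(n,round(d["score"],2),np.round(d["extent"]),"c",np.round(m,1),"size",np.round(s,1),"long",round(a,1))
E
python3 - <<'E'
from h import *
im,C=snap("top"); 
for n,z in(("pack",20),("pile",58),("carrier",24),("parts_bin",28),("screwdriver",6),("side_cutters",6)): show(n,"top",C,z)
E
```

```text
pack 0.67 [246. 201.  18.  18.] c [ 528.9 -231.6] size [28.4 37.8] long 126.6
pack 0.53 [313. 135.  27.  18.] c [ 666.1 -373.6] size [31.2 39. ] long 62.6
pack 0.45 [314. 199.  39.  73.] c [ 536.6 -371.6] size [ 74.  147.2] long 175.2
pile 0.64 [316. 198.  36.  71.] c [ 534.2 -367.5] size [ 69.3 140.9] long 176.9
carrier 0.94 [196. 195.  29.  73.] c [ 541.2 -130.3] size [ 59.6 135.8] long 0.0
parts_bin 0.97 [250. 128.  51.  40.] c [ 683.6 -239.2] size [62.7 84.6] long 110.0
screwdriver 0.54 [268. 292.  17.  46.] c [ 338.6 -280.9] size [15.5 89.9] long 165.4
side_cutters 0.8 [184. 264.  45.  39.] c [ 396.9 -100.4] size [ 46.5 112.1] long 123.3
```

```bash
python3 - <<'E'
from h import *
T=dict(pack=(529,-232,20),pile=(534,-368,58),carrier=(541,-130,24))
for n in("pile","pack","carrier"):
    x,y,z=T[n]
    for i,(dx,dy) in enumerate(((-35,-25),(35,5))):
        goto([x+dx,y+dy,z+75],[180,0,0]); im,C=snap("wrist",f"w_{n}{i}")
        np.savez(f"pics/w_{n}{i}.npz",im=im,K=C[0],D=C[1],R=C[2],t=C[3])
        show(n,"wrist",C,z)
print(get_obs()["t"])
ims=[cv2.imread(f"pics/w_{n}{i}.png") for i in(0,1) for n in("pile","pack","carrier")]
cv2.imwrite("pics/mos.png",cv2.resize(np.vstack([np.hstack(ims[:3]),np.hstack(ims[3:])]),(800,400),interpolation=cv2.INTER_AREA))
E
```

```text
pile 0.73 [306. 168. 168.  87.] c [ 537.5 -365.2] size [ 66.7 134.1] long 176.9
pile 0.73 [220. 200. 163.  86.] c [ 537.9 -361.2] size [ 73.3 134.8] long 177.0
pack 0.8 [211. 150.  40.  41.] c [ 456.2 -211.6] size [21.  27.5] long 145.7
pack 0.72 [424. 288.  26.  16.] c [ 655.3 -348.1] size [19.9 20.5] long 147.5
pack 0.71 [301. 170.  52.  56.] c [ 528.1 -228.7] size [26.9 42.6] long 129.1
pack 0.77 [214. 202.  55.  58.] c [ 530.9 -227.2] size [32.6 42.5] long 129.3
pack 0.58 [134. 184.  40.  39.] c [ 460.7 -209.6] size [25.3 30.4] long 143.9
pack 0.56 [342. 323.  24.  28.] c [ 648.4 -354.2] size [ 7.4 35.9] long 65.0
carrier 0.84 [299. 171. 167.  71.] c [ 539.6 -126. ] size [ 57.  133.4] long 179.9
carrier 0.81 [211. 202. 160.  75.] c [ 539.7 -124.3] size [ 62.1 135.9] long 0.2
5.175
```

View pics/mos.png

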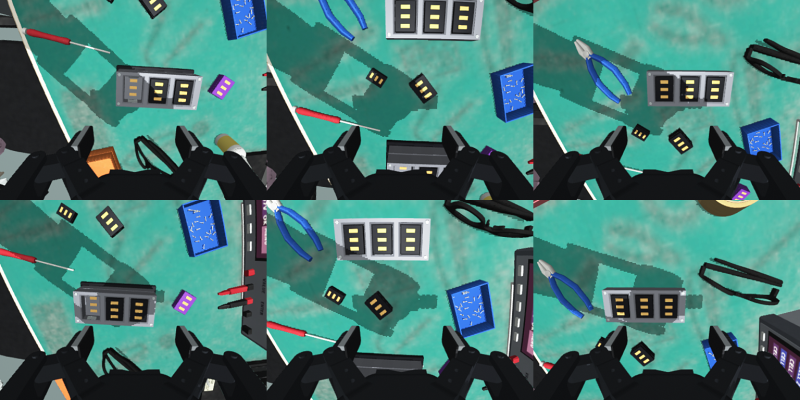

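The crops (mosaic, each 512x384 scaled to 267x200) show the pile with its empty pocket at the left (-x) end, the larger black pack at the mosaic's (423,88), the small decoy to its left at (376,77), and the purple one by the pile at (222,87). The choice holds. Next I'll refine the poses from the contacts and edges, in two views.

```bash
cat > fit.py <<'E'
from h import *
from scipy.optimize import minimize, least_squares
def load(f):
    d=np.load(f); return d["im"],(d["K"],d["D"],d["R"],d["t"])
def blobs(im,C,z,c,r):
    h=cv2.cvtColor(im,cv2.COLOR_RGB2HSV); m=cv2.inRange(h,(15,90,90),(38,255,255))
    n,l,s,ce=cv2.connectedComponentsWithStats(m); ce=ce[1:][s[1:,4]>=12]
    w=plane(ce,C,z); k=np.linalg.norm(w-c,axis=1)<r; return ce[k],w[k]
def tri(ps,Cs):
    f=lambda X:np.concatenate([(proj(X,C)-p).ravel() for p,C in zip(ps,Cs)])
    return least_squares(f,[*plane(ps[0],Cs[0],30)[0],30]).x
def edgefit(views,sx,sy,x0,zfix=None):
    G=[]
    for im,C in views:
        g=cv2.GaussianBlur(cv2.cvtColor(im,cv2.COLOR_RGB2GRAY).astype(np.float32),(0,0),1.2)
        G.append((np.hypot(cv2.Sobel(g,5,1,0),cv2.Sobel(g,5,0,1)),C))
    u=np.linspace(-.48,.48,60); o=np.full(60,.5)
    P=np.vstack([np.c_[u*sx,s*o*sy] for s in(1,-1)]+[np.c_[s*o*sx,u*sy] for s in(1,-1)])
    def cost(v):
        x,y,z,a=v if zfix is None else (*v[:2],zfix,v[2]); c,s=np.cos(np.radians(a)),np.sin(np.radians(a))
        X=np.c_[P@np.array([[c,s],[-s,c]])+[x,y],np.full(len(P),z)]; r=0
        for g,C in G:
            q=proj(X,C).astype(np.float32); r-=np.sqrt(cv2.remap(g,q[:,:1],q[:,1:],1)).mean()
        return r
    b=None; rng=np.random.default_rng(0)
    for i in range(12):
        s=np.array(x0)+rng.normal(0,1.5,len(x0))*(i>0); r=minimize(cost,s,method="Nelder-Mead",options=dict(xatol=.02,fatol=1e-3,maxiter=600))
        if b is None or r.fun<b.fun:b=r
    return np.round(b.x,2),round(b.fun,2)
E
python3 - <<'E'
from fit import *
for n,c,z,r,x0,s in(("pack",(529.5,-228),20,20,(529.5,-228,20,38),(28,40)),("pile",(537,-364),58,65,(537,-364,58,-3),(134,56)),("carrier",(540,-126),24,65,(540,-126,24,0),(134,56))):
    V=[load(f"pics/w_{n}{i}.npz") for i in(0,1)]; B=[blobs(*v,z,np.array(c),r) for v in V]
    print(n,[len(b[0]) for b in B])
    X=[]
    for p,w in zip(*B[0]):
        d=np.linalg.norm(B[1][1]-w,axis=1); j=d.argmin()
        if d[j]<6: X.append(tri([p,B[1][0][j]],[v[1] for v in V]))
    X=np.array(X); X=X[np.lexsort((X[:,1],np.round(X[:,0]/15)))] ; print(np.round(X,1).tolist(),"mean",X.mean(0).round(1))
    print("edge free",edgefit(V,*s,x0)); print("edge zfix",edgefit(V,*s,(*x0[:2],x0[3]),z)); 
    for v in V: print("  each",edgefit([v],*s,(*x0[:2],x0[3]),z))
E
```

```text
pack [3, 3]
[[528.7, -231.1, 17.3], [520.9, -222.1, 15.9], [536.4, -240.1, 18.5]] mean [ 528.6 -231.1   17.2]
edge free (array([ 528.78, -229.7 ,   19.05,   38.22]), np.float64(-21.29))
edge zfix (array([ 528.37, -229.01,   38.65]), np.float64(-21.24))
  each (array([ 526.57, -227.05,   38.6 ]), np.float64(-12.38))
  each (array([ 529.17, -228.93,   39.37]), np.float64(-10.22))
pile [9, 9]
[[536.2, -382.1, 57.9], [536.4, -371.3, 54.3], [537.7, -357.6, 60.3], [576.0, -384.2, 58.0], [576.7, -371.8, 59.5], [577.6, -360.5, 57.6]] mean [ 556.8 -371.2   57.9]
edge free (array([ 536.77, -370.32,   56.95,   -2.99]), np.float64(-20.48))
edge zfix (array([ 536.78, -370.04,   -3.15]), np.float64(-20.33))
  each (array([ 536.75, -370.14,   -2.98]), np.float64(-10.42))
  each (array([ 536.87, -369.93,   -2.98]), np.float64(-9.89))
carrier [9, 9]
[[499.4, -139.3, 23.5], [499.4, -127.2, 23.4], [499.4, -115.4, 23.0], [539.1, -140.2, 22.0], [539.1, -128.3, 21.6], [539.4, -115.7, 22.4], [579.4, -139.4, 23.7], [579.4, -127.1, 24.9], [579.7, -115.8, 22.9]] mean [ 539.4 -127.6   23.1]
edge free (array([ 5.3952e+02, -1.2750e+02,  2.3230e+01, -2.6000e-01]), np.float64(-20.45))
edge zfix (array([ 5.3951e+02, -1.2735e+02, -4.8000e-01]), np.float64(-20.28))
  each (array([ 5.394e+02, -1.274e+02, -4.900e-01]), np.float64(-10.26))
  each (array([ 539.66, -127.18,   -0.  ]), np.float64(-10.07))
```

```bash
python3 - <<'E'
from h import *
p=np.array([528.8,-229.8]); a=38.7
grip(55,25); goto([*p,70],[180,0,a]); print(get_obs()["t"])
move_l([*p,8],speed=100); o=get_obs(); print(o["tcp_pos"],o["wrist_force"])
grip(10,30); o=get_obs(); print(o["grip_width"],o["wrist_force"],o["t"])
move_l([*p,100]); o=get_obs(); print(o["grip_width"],o["wrist_force"],o["t"])
im,C=snap("wrist","held",1.5); np.savez("pics/held.npz",im=im,K=C[0],D=C[1],R=C[2],t=C[3])
E
```

```text
6.425
[ 529.23734313 -229.92279441    8.24981264] [-0.03031599 -0.68213018 -0.10426052]
27.142926490007646 [-0.45579716  0.21270864  3.17463204] 7.5417
27.36104702626751 [-0.30335093 -0.56054347 -1.56993821] 8.3083
```

View pics/held.png

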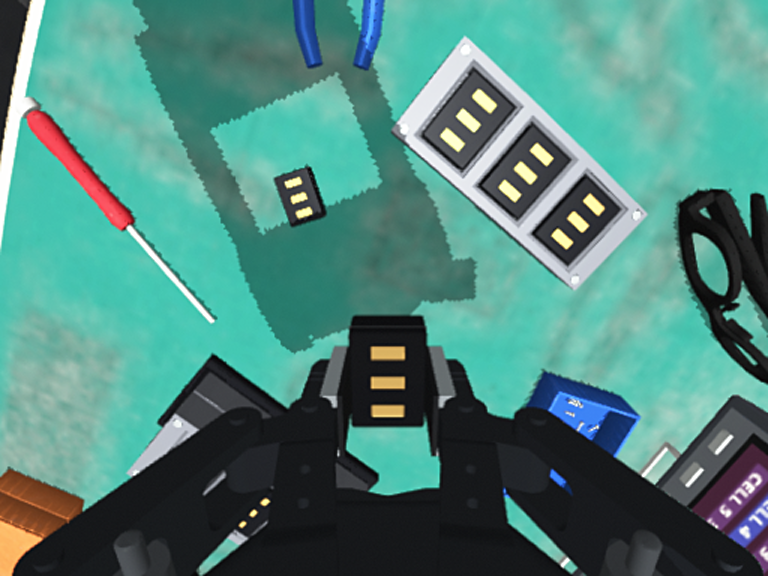

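The pack is held square between the pads, with its contacts at about (388,382) in the 1.5x view. Next I'll measure its offset in the tool frame.

```bash
python3 - <<'E'
from fit import *
im,C=load("pics/held.npz"); o=get_obs(); t=o["tcp_pos"]; print(t,o["ee_rot"])
z=t[2]+12
p,w=blobs(im,C,z,t[:2],30); print(p.round(1)); a=np.radians(o["ee_rot"][2])
d=w-t[:2]; print("tool x,y:",np.c_[d@[np.cos(a),np.sin(a)],d@[np.sin(a),-np.cos(a)]].round(1))
m=cv2.cvtColor(im,cv2.COLOR_RGB2GRAY)
E
```

```text
[ 527.56084705 -229.09139076   98.43577365] [-1.79834835e+02  6.30529687e-02  3.86993121e+01]
[[258.  235. ]
 [258.  254.5]
 [258.1 273.5]]
tool x,y: [[  1.5 -12.7]
 [  1.5  -0.9]
 [  1.6  11.1]]
```

```bash
python3 - <<'E'
from fit import *
k=get_calibration("wrist"); M=np.array(k["mount"])
d=np.load("pics/held.npz"); W=np.eye(4); W[:3,:3]=d["R"]; W[:3,3]=d["t"]
T=np.linalg.inv(W)@np.linalg.inv(M); print("tcp at snap",T[:3,3].round(2),Ro.from_matrix(T[:3,:3]).as_euler("xyz",degrees=True).round(2))
for i in range(3):
    o=get_obs(); print(o["t"],o["tcp_pos"].round(2),o["ee_rot"].round(2)); wait(.1)
im,C=load("pics/held.npz")
for dz in(11,12):
    p,w=blobs(im,C,T[2,3]+dz,T[:2,3],30); X=np.c_[w,np.full(len(w),T[2,3]+dz),np.ones(len(w))]@np.linalg.inv(T).T; print(X[:,:3].round(2))
E
```

```text
tcp at snap [ 527.94 -229.28   99.04] [-1.799e+02  4.000e-02  3.870e+01]
8.3583 [ 527.56 -229.09   98.44] [-1.7983e+02  6.0000e-02  3.8700e+01]
8.4583 [ 527.53 -229.09   98.17] [-1.7981e+02  7.0000e-02  3.8700e+01]
8.5583 [ 527.94 -229.32   98.61] [-1.7986e+02  5.0000e-02  3.8700e+01]
[[  1.36 -12.87 -10.98]
 [  1.36  -1.09 -11.  ]
 [  1.43  10.98 -11.02]]
[[  1.36 -13.37 -11.98]
 [  1.36  -1.68 -12.  ]
 [  1.42  10.3  -12.02]]
```

```bash
python3 - <<'E'
from fit import *
for i in range(2): print(np.round(get_calibration("wrist")["mount"],5).tolist())
im,C=load("pics/held.npz"); print(C[0],np.round(C[2],4),C[3]); print(blobs(im,C,111,[528,-229],30))
print(proj([527.94,-229.28,111],C))
o=get_obs(); C=cam("wrist",o); print(proj(o["tcp_pos"],C), np.linalg.inv(np.array(get_calibration("wrist")["mount"]))@[0,0,0,1])
E
```

```text
[[1.0, -8e-05, 0.00068, 1.32429], [-0.00013, 0.95335, 0.30188, -78.33451], [-0.00067, -0.30188, 0.95335, -141.95773], [0.0, 0.0, 0.0, 1.0]]
[[1.0, -8e-05, 0.00068, 1.32429], [-0.00013, 0.95335, 0.30188, -78.33451], [-0.00067, -0.30188, 0.95335, -141.95773], [0.0, 0.0, 0.0, 1.0]]
[[273.18397635   0.         258.11836839]
 [  0.         273.18397635 191.87572316]
 [  0.           0.           1.        ]] [[ 0.7803  0.6254  0.    ]
 [ 0.5965 -0.7444  0.3002]
 [ 0.1877 -0.2342 -0.9539]] [-270.02130631 -483.49426745  100.63675868]
(array([[258.        , 235.        ],
       [258.        , 254.5483871 ],
       [258.12087912, 273.5       ]]), array([[ 520.67266452, -218.0246217 ],
       [ 527.98729149, -227.15463892],
       [ 535.53000905, -236.46215873]]))
[[255.48121957 257.18722003]]
[[255.6689569  246.42019568]] [ -1.4291758   31.82545703 158.98158496   1.        ]
```

The wrist calibration differs between processes, so I'll sample it. `get_calibration` takes no robot time.

```bash
for i in 1 2 3 4 5 6 7 8; do python3 - <<'E'
from station import *
import numpy as np
k=get_calibration("wrist");m=np.array(k["mount"]);print(m[:3,3].round(2),m[1,2].round(4),m[0,1:3].round(4),k["cx"],get_calibration("top")["t"], get_obs()["t"])
E
done
```

```text
[   1.32  -78.33 -141.96] 0.3019 [-0.0001  0.0007] 258.1183683943845 [-243.62737931  550.55918759  867.372702  ] 8.6583
[   1.32  -78.33 -141.96] 0.3019 [-0.0001  0.0007] 258.1183683943845 [-243.62737931  550.55918759  867.372702  ] 8.6583
[   1.32  -78.33 -141.96] 0.3019 [-0.0001  0.0007] 258.1183683943845 [-243.62737931  550.55918759  867.372702  ] 8.6583
[   1.32  -78.33 -141.96] 0.3019 [-0.0001  0.0007] 258.1183683943845 [-243.62737931  550.55918759  867.372702  ] 8.6583
[   1.32  -78.33 -141.96] 0.3019 [-0.0001  0.0007] 258.1183683943845 [-243.62737931  550.55918759  867.372702  ] 8.6583
[   1.32  -78.33 -141.96] 0.3019 [-0.0001  0.0007] 258.1183683943845 [-243.62737931  550.55918759  867.372702  ] 8.6583
[   1.32  -78.33 -141.96] 0.3019 [-0.0001  0.0007] 258.1183683943845 [-243.62737931  550.55918759  867.372702  ] 8.6583
[   1.32  -78.33 -141.96] 0.3019 [-0.0001  0.0007] 258.1183683943845 [-243.62737931  550.55918759  867.372702  ] 8.6583
```

```bash
python3 - <<'E'
from fit import *
T0=dict(pack=(529,-232,20),pile=(534,-368,58),carrier=(541,-130,24))
for n in("pile","pack","carrier"):
    for i,(dx,dy) in enumerate(((-35,-25),(35,5))):
        im,C=load(f"pics/w_{n}{i}.npz"); T=np.eye(4); T[:3,:3]=Ro.from_euler("x",180,degrees=True).as_matrix(); x,y,z=T0[n]; T[:3,3]=x+dx,y+dy,z+75
        W=np.eye(4);W[:3,:3]=C[2];W[:3,3]=C[3]; M=np.linalg.inv(T)@np.linalg.inv(W); print(n,i,M[:3,3].round(2),M[0,:3].round(4))
o=get_obs();print(o["joint_pos"],o["tcp_pos"],o["ee_rot"])
E
```

```text
pile 0 [   0.31  -78.05 -142.46] [ 1.0e+00 -1.2e-03 -2.0e-04]
pile 1 [   1.1   -78.75 -142.27] [1.e+00 6.e-04 3.e-04]
pack 0 [-7.0000e-02 -7.8570e+01 -1.4217e+02] [ 1.e+00 -9.e-04  1.e-04]
pack 1 [   2.33  -78.37 -142.61] [1.0e+00 6.0e-04 1.8e-03]
carrier 0 [  -0.63  -79.15 -141.94] [ 1.e+00 -1.e-04 -3.e-04]
carrier 1 [   2.09  -78.48 -142.07] [1.e+00 4.e-04 7.e-04]
[-3.04634253e+01  1.50752016e+01  1.04622689e+02 -1.12054611e-03
  6.03889305e+01 -6.91607929e+01] [ 528.32947028 -229.5508133    99.12430299] [-1.79919204e+02  3.17960961e-02  3.86979444e+01]
```

```bash
python3 - <<'E'
from fit import *
g=lambda:np.array(get_calibration("wrist")["mount"])[:3,3].round(2)
print(g()); get_image("wrist"); print(g()); wait(.1); print(g())
grip(10,35); print("grip",g())
goto([500,-300,130],[180,0,0]); print("moved",g()); o=get_obs();print(o["tcp_pos"],o["ee_rot"]); wait(.3); print(g()); o=get_obs();print(o["tcp_pos"],o["ee_rot"],o["t"],o["grip_width"],o["wrist_force"])
E
```

```text
[   1.32  -78.33 -141.96]
[   1.32  -78.33 -141.96]
[   1.32  -78.34 -141.96]
grip [   1.32  -78.34 -141.96]
moved [   0.54  -78.99 -141.96]
[ 499.91720208 -299.8277923   129.91930432] [-1.79963366e+02 -1.06784883e-02  8.19001065e-02]
[   0.54  -78.99 -141.96]
[ 500.01564467 -298.96619935  129.39251299] [-1.79953514e+02  5.00187282e-02  1.02236062e-01] 9.9083 26.929082796224908 [0.00492383 0.10473015 0.06720906]
```

```bash
python3 - <<'E'
from h import *
R=[180,0,-3.0]; P=np.array([496.25,-370.25])
goto([*P,95],R); wait(.4)
for i in range(4): o=get_obs(); print(o["t"],o["tcp_pos"].round(2),o["ee_rot"].round(2)); wait(.1)
q=P.copy()
move_l([*q,72],speed=60); wait(.4); o=get_obs(); e=o["tcp_pos"][:2]-P; print("err",o["tcp_pos"].round(2))
f0=o["wrist_force"]; snap("side","s1")
for z in(68,66,64,62,60.5,59.5):
    move_l([*q,z],speed=20); o=get_obs(); f=o["wrist_force"]-f0; print(z,o["tcp_pos"].round(2),f.round(2),round(o["grip_width"],2))
    if abs(f[2])>9 or np.hypot(f[0],f[1])>8: break
print(o["t"])
E
```

```text
10.7167 [ 496.71 -369.75   95.63] [ 1.7997e+02 -4.0000e-02 -2.9400e+00]
10.8167 [ 496.53 -369.95   95.4 ] [ 1.7998e+02 -3.0000e-02 -2.9600e+00]
10.9167 [ 496.38 -370.1    95.2 ] [ 1.7999e+02 -2.0000e-02 -2.9800e+00]
11.0167 [ 496.29 -370.18   95.07] [ 1.80e+02 -1.00e-02 -2.99e+00]
err [ 496.43 -370.37   72.34]
68 [ 496.03 -370.03   67.63] [-0.33  0.33  0.92] 26.46
66 [ 496.15 -370.14   65.8 ] [-0.85 -0.87 -0.45] 26.95
64 [ 496.17 -370.17   63.82] [1.23 0.26 0.37] 27.06
62 [ 496.1  -370.05   61.68] [-0.13 -0.19  1.65] 26.68
60.5 [ 496.38 -369.93   60.54] [-0.9   1.68  1.98] 27.14
59.5 [ 496.47 -370.14   59.68] [0.77 3.08 2.52] 26.94
13.7
```

```bash
python3 - <<'E'
from h import *
P=np.array([496.25,-370.25]);R=[180,0,-3.0]
move_l([*P,58.8],speed=15); o=get_obs(); print(o["tcp_pos"],o["wrist_force"])
grip(60); move_l([*P,110],speed=120); 
# view with pocket clear of the fingers
goto([496,-385,125],R); wait(.3); im,C=snap("wrist"); cv2.imwrite("pics/ins.png",cv2.resize(im[90:290,140:400,::-1],None,fx=3,fy=3,interpolation=cv2.INTER_CUBIC))
np.savez("pics/ins.npz",im=im,K=C[0],D=C[1],R=C[2],t=C[3]); print(get_obs()["t"])
E
```

```text
[ 496.49079967 -370.24794564   58.99989416] [1.02929902 2.10951718 3.10022312]
15.5417
```

View pics/ins.png

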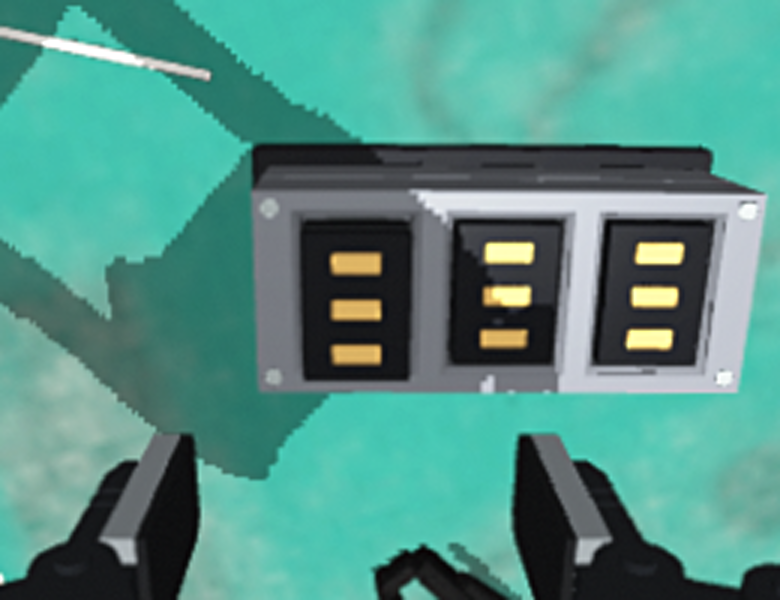

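The pack sits square in the pocket and proud, resting on the leaves. Its contacts show at (356,310) in the crop. Now I'll press it home.

```bash
python3 - <<'E'
from h import *
P=np.array([496.3,-369.45]);R=[180,0,-3.0]
grip(0); goto([*P,85],R); wait(.3); f0=get_obs()["wrist_force"]
for z in(73,71,69,67,65,63,61,60,59,58.5,58,57.5,57,56.5):
    move_l([*P,z],speed=25 if z<73 else 60); o=get_obs(); f=o["wrist_force"]-f0; print(z,o["tcp_pos"].round(2),f.round(2))
    if f[2]>22: break
wait(.3); o=get_obs(); print(o["tcp_pos"].round(2),(o["wrist_force"]-f0).round(2))
move_l([*P,110],speed=150)
goto([496,-385,125],R); grip(85); wait(.2); im,C=snap("wrist"); cv2.imwrite("pics/in2.png",cv2.resize(im[90:290,140:400,::-1],None,fx=3,fy=3,interpolation=cv2.INTER_CUBIC))
np.savez("pics/in2.npz",im=im,K=C[0],D=C[1],R=C[2],t=C[3]); print(get_obs()["t"])
E
```

```text
73 [ 495.61 -368.89   71.95] [ 0.83  1.25 -0.05]
71 [ 496.26 -369.41   70.87] [0.84 1.31 0.69]
69 [ 496.75 -369.78   69.52] [1.21 1.43 1.77]
67 [ 497.   -369.96   67.84] [1.29 1.45 4.17]
65 [ 496.44 -369.63   64.94] [1.79 0.6  2.44]
63 [ 496.33 -369.59   62.74] [2.65 1.3  2.08]
61 [ 496.18 -369.4    60.7 ] [1.78 1.15 1.9 ]
60 [ 496.24 -369.39   59.87] [1.93 1.26 1.43]
59 [ 496.24 -369.4    58.9 ] [1.67 1.19 2.4 ]
58.5 [ 496.28 -369.44   58.5 ] [0.56 0.7  2.51]
58 [ 496.28 -369.49   58.1 ] [0.98 1.17 3.8 ]
57.5 [ 496.3  -369.51   58.08] [-0.01  1.76  6.02]
57 [ 496.3  -369.53   58.06] [-1.14  3.57  8.35]
56.5 [ 496.33 -369.5    58.06] [-0.14  3.53  9.56]
[ 496.35 -369.55   58.09] [-1.64  2.39  9.83]
22.425
```

View pics/in2.png

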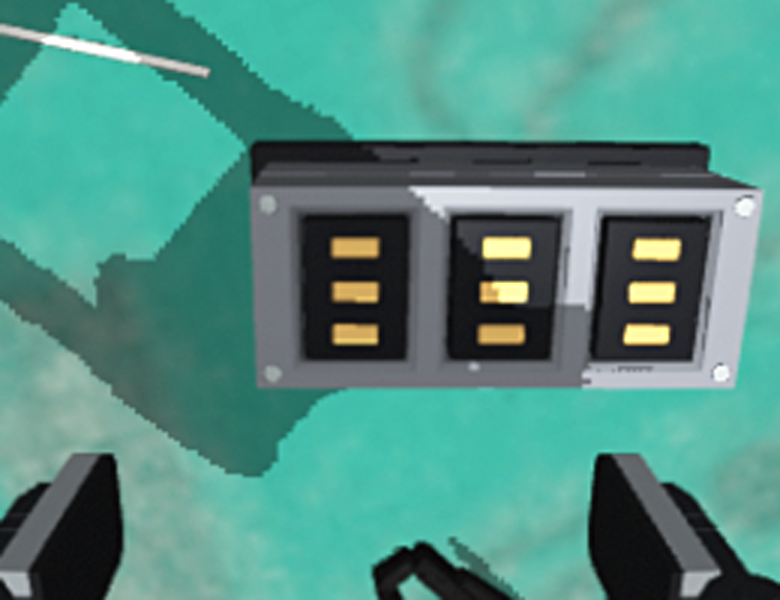

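The pack is flush: contact at z = 58.1, contacts in line with the others at (355,292) in the crop. Next is the carrier: I'll refit the pile from this view, then grasp.

```bash
python3 - <<'E'
from fit import *
V=[load("pics/in2.npz")]; print("pile again (raw)",edgefit(V,134,56,(536.8,-370,-3),58))
V+=[load("pics/ins.npz"),load("pics/w_pile0.npz"),load("pics/w_pile1.npz")]; print("all",edgefit(V,134,56,(536.8,-370,-3),58))
e=np.array(get_calibration("wrist")["mount"])[:3,3]; print(e)
P=np.array([538.97,-128.85]); R=[180,0,-90.3]
goto([*P,75],R); wait(.3); print(get_obs()["tcp_pos"])
move_l([*P,20],speed=80); move_l([*P,3],speed=30); wait(.2); o=get_obs(); print(o["tcp_pos"].round(2),o["ee_rot"].round(2),o["wrist_force"])
grip(40,70); o=get_obs(); print(o["grip_width"],o["tcp_pos"].round(2),o["wrist_force"].round(2))
move_l([*P,60],speed=60); wait(.3); o=get_obs(); print(o["grip_width"],o["tcp_pos"].round(2),o["ee_rot"].round(2),o["wrist_force"].round(2),o["moment"].round(3),o["t"])
im,C=snap("wrist","hc",1.5); np.savez("pics/hc.npz",im=im,K=C[0],D=C[1],R=C[2],t=C[3])
E
```

```text
pile again (raw) (array([ 536.74, -370.06,   -3.06]), np.float64(-10.37))
all (array([ 536.76, -370.04,   -3.15]), np.float64(-41.16))
[   0.46058084  -79.01512066 -141.958167  ]
[ 539.03174855 -129.1841478    75.06715225]
[ 539.19 -128.93    3.23] [-1.7997e+02 -1.0000e-02 -9.0300e+01] [-0.31714451  0.16104558  0.12232509]
54.14219077794527 [ 539.64 -129.09    3.59] [ 0.38 -0.34  1.94]
54.42545891968065 [ 538.73 -128.77   59.63] [ 1.7996e+02  1.0000e-02 -9.0300e+01] [ 0.13 -0.53 -1.86] [-0.013 -0.073  0.026] 27.9583
```

View pics/hc.png

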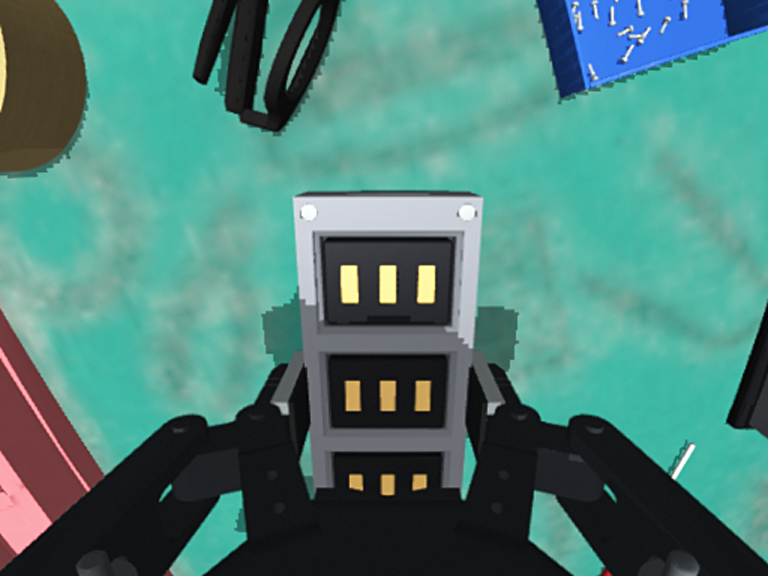

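```bash
python3 - <<'E'
from fit import *
im,C=load("pics/hc.npz"); M=np.array(get_calibration("wrist")["mount"]); print(M[:3,3])
W=np.eye(4);W[:3,:3]=C[2];W[:3,3]=C[3];T=np.linalg.inv(W)@np.linalg.inv(M);print(T[:3,3])
z=T[2,3]+24-3.4
p,w=blobs(im,C,z,T[:2,3],75); i=np.argsort(w[:,0]); b=np.array([.54,1.44])
print(np.c_[p,w-b-T[:2,3]][i].round(1))
E
```

```text
[  -1.4497701   -78.07168885 -141.95814273]
[ 538.73415566 -128.7690714    59.6345847 ]
[[ 2.580e+02  3.226e+02 -3.790e+01  4.000e-01]
 [ 2.793e+02  3.208e+02 -3.670e+01 -1.150e+01]
 [ 2.371e+02  3.208e+02 -3.660e+01  1.210e+01]
 [ 2.814e+02  2.636e+02  4.000e-01 -1.180e+01]
 [ 2.346e+02  2.636e+02  5.000e-01  1.220e+01]
 [ 2.580e+02  2.635e+02  5.000e-01  2.000e-01]
 [ 2.835e+02  1.924e+02  3.870e+01 -1.190e+01]
 [ 2.329e+02  1.902e+02  3.980e+01  1.170e+01]
 [ 2.586e+02  1.900e+02  3.980e+01 -3.000e-01]]
```

```bash
python3 - <<'E'
from h import *
P=np.array([536.0,-371.5]); R=[180,0,-93.05]
o=get_obs(); move_l([538.97,-128.85,120],speed=150); goto([*P,100],R); wait(.6)
o=get_obs(); print(o["tcp_pos"].round(2),o["ee_rot"].round(2),o["grip_width"]); f0=o["wrist_force"]
move_l([*P,70],speed=40); wait(.5); o=get_obs(); print(o["tcp_pos"].round(2),o["ee_rot"].round(2))
z=66
while z>58:
    move_l([*P,z],speed=15); o=get_obs(); f=o["wrist_force"]-f0; print(z,o["tcp_pos"].round(2),f.round(2))
    if f[2]>3: break
    z-=.7
wait(.3); o=get_obs(); print(o["tcp_pos"].round(2),o["ee_rot"].round(2),(o["wrist_force"]-f0).round(2),o["t"])
snap("side","s2")
E
```

```text
[ 536.1  -371.38  100.12] [-179.99   -0.    -93.04] 54.01595090725149
[ 536.03 -371.51   70.08] [-179.99   -0.    -93.05]
66 [ 535.82 -371.32   65.64] [ 1.3  -0.61  0.53]
65.3 [ 536.01 -371.48   65.28] [-0.66 -0.22 -0.12]
64.6 [ 535.95 -371.48   64.54] [ 1.07  0.06 -0.16]
63.89999999999999 [ 535.94 -371.46   63.81] [-0.63 -0.26 -1.28]
63.19999999999999 [ 535.94 -371.44   63.1 ] [ 0.03 -0.03 -0.35]
62.499999999999986 [ 535.95 -371.45   62.42] [ 0.64 -0.63  0.63]
61.79999999999998 [ 535.96 -371.48   61.73] [ 0.86 -0.05  0.41]
61.09999999999998 [ 536.05 -371.53   61.65] [-1.64  1.12  4.07]
[ 536.06 -371.55   61.63] [180.    -0.   -93.05] [-1.53  1.77  6.41] 33.9833
```

```bash
python3 - <<'E'
from fit import *
P=np.array([536.0,-371.5])
grip(75); wait(.2); move_l([*P,170],speed=100); 
V=[]
for i,(dx,dy) in enumerate(((-35,-25),(35,5))):
    goto([536+dx,-370+dy,82+80],[180,0,0]); wait(.5); V.append(snap("wrist",f"f{i}"))
z=82
print("joint free",edgefit(V,134,56,(536.8,-370,82,-3))); print("z82",edgefit(V,134,56,(536.8,-370,-3),82))
print(get_obs()["t"])
a=cv2.imread("pics/f0.png")[60:280,170:430]; im,_=snap("side"); b=im[190:280,200:330,::-1]
a=cv2.resize(a,(709,600))[:, :]; b=cv2.resize(b,(780,540),interpolation=cv2.INTER_CUBIC)
cv2.imwrite("pics/fin.png",cv2.resize(np.hstack([cv2.resize(a,(638,540)),b]),(800,304)))
E
```

```text
joint free (array([ 536.68, -369.88,   81.04,   -3.13]), np.float64(-20.97))
z82 (array([ 536.69, -369.64,   -3.15]), np.float64(-20.82))
38.8083
```

View pics/fin.png

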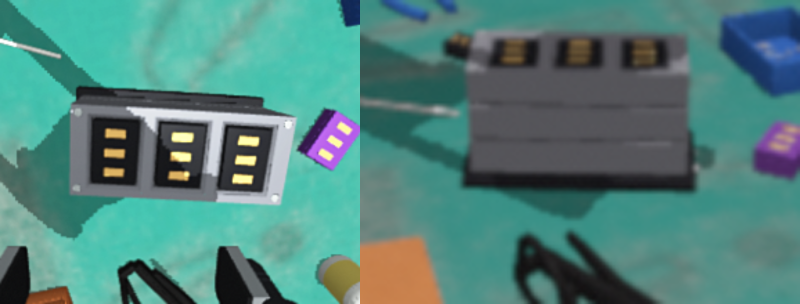

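The carrier is seated level and lined up with the pile. The fit gives (536.7, -369.9), yaw -3.1, top z 81, against the pile's (536.8, -370.0), yaw -3.1. The side view shows three flush-sided carriers and the bystanders untouched.

```bash
python3 - <<'E'
from station import *
o=get_obs(); print(o["t"],o["wrist_force"]); sign_off()
E
```

```text
38.8583 [ 0.14717526 -0.13605832 -0.54487548]
the job is handed in; nothing more can be done
```

I pressed the larger black pack fully home into the empty pocket, then set the full carrier squarely on the pile, let go, and handed the job in at about 39 s.

**Pack:** The closed fingertips stopped on the pack's top at z = 58.1 mm, against 58 mm for flush. The push held about 10 N at the end. The close view showed it level with its neighbours.

**Carrier:** The last two-view fit puts it within about 0.4 mm and 0.1° of the pile. It was not tipped. Its top measured about 81 mm against the expected 82 mm. The wrist views also read about 1 mm low on the loose carrier and the pile, so I take this as camera bias. The side view shows the three carriers in line.

**Bystanders:** None were touched. In the last pictures the visible parts of the bin, screwdriver and side cutters look undisturbed, but I did not measure their positions again.

**Disagreement found:** The wrist camera's calibration carried a fixed offset in world axes of about (0.5, 1.4) mm. I spotted it from where the held pack appeared and corrected for it before both placements.

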